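Work a burnt relay out of the slot-car lane panel

ROBOT

A 6-joint arm with a two-finger parallel gripper is mounted at the origin on the work surface. World frame = base frame: x ahead of the robot, y to its left, z up, the work surface at z = 0. Lengths are in m, angles in rad, forces in N, time in s.
With the tool pointing down it reaches from about 0.275 to 0.825 m from the base axis. Payload 4.9 kg.
Tool frame: the origin (TCP) lies at the very end of the fingers, on their centre line; the grasp point (between the pads) lies 19 mm behind it; z points along the fingers, y is the line along which they close (so a half turn about z gives the same grasp; the last joint's range is limited). The gripper opens to 85 mm and grips with 20 to 120 N. Pads are 22 mm wide; open, the fingers measure 114 mm over their backs; the gripper's body (76 mm by 85 mm) begins 54 mm behind the grasp point. The pads swing forward as they close: fully open they stand 13 mm farther back than shut.
Start: joints at [1.206, 0.326, -0.193, 1.052, 0, 1.437], TCP at [0.126, 0.535, 0.231] pointing down, gripper open.
Joint ranges: [-2.65, 2.65], [-0.97, 1.79], [-1.3, 1.35], [-1.93, 2.1], [-1.47, 1.37], [-3.14, 3.14]. Speed limits (rad/s): [2.57, 2.57, 3.14, 3.14, 3.14, 3.14].

INTERFACE

Orientations are given as a rotation vector (axis times angle).
In Python, from cell import get_state, camera, camera_info, finish_job gives the robot as it stands.
- The arm moves only by the tool drive_tool, never from a script. Its argument "steps" is a list of rows, each a list of 3 entries, a list of its own where there are three numbers: the turn, a rotation vector about the world's x, y, z in degrees, then the shift along the world's x, y, z in mm, then the opening, from 0 (shut) to 1 (fully open). A call has exactly 10 rows; each row is the pose to reach, as a shift and turn from the pose commanded when the call began; what a row does not reach only later rows make up. A row lasts 1/10 s, in which the tool goes at most 50 mm and 8.59 degrees, less where a joint would pass 70% of its speed; a pose out of reach is approached as far as the arm can. A call with a gripper value outside its range is refused whole. The fingers move at their own pace and stop on an object; the grip force is fixed at half the most. Time passes only in rows, so rows that repeat a pose let the fingers close, or fill a call up. It gives the time, the measured TCP pose, the force, the opening and the grip force at its end, in the units of the state.
- get_state(): the state, without advancing time (a new reading comes with each control period).
- camera(name): name is "scene" or "top"; returns the picture (384x512x3 uint8, red, green, blue); there is no depth.
- camera_info(name): a dict with "vertical_fov" (degrees; the focal length in pixels is half the picture's height over the tangent of half this angle, whatever the lens; pixels are square), "cx", "cy" (the principal point, pixels), "D" ([k1, k2, p1, p2, k3] as OpenCV has them; the pictures are not rectified), "extrinsics" (4x4, takes a point from camera to world coordinates). Camera axes: x right, y down, z forward; pixel columns grow to the right and rows downward; lengths in m; the calibration is good to about 2 mm. A picture is of the moment at which its call begins. camera_info takes no time and is no camera call.
- finish_job(): hands the job in; it is judged then, once.
The state is a dict: "clock": time; "q": joint angles; "joint_vel": joint speeds; "effort": joint torques, N m; "tool_pos": TCP position; "eef_rot": TCP orientation; "ft_force": force on the tool from outside, world axes, zero at the start; "ft_torque": the same for the moment, N m; "width": finger opening in m; "grip_force": force on a finger pad.
Only numpy, scipy, OpenCV 4.12 (cv2) and the standard library are available. Lean on these libraries where they do the work, as an engineer would, in place of code of your own. Each camera call takes 0.05 s, during which the arm holds its last target. There are 200 camera calls.

TASK

One of the four plug-in relays on the slot-car power panel has burnt out: its cover is scorched brown. Work it up off its contacts by rocking it gently from side to side across the rail, a little higher each time, so that the loose panel stays sitting flat on the table, then set it down (do not drop it) in the blue parts tray and let go. Leave the other three relays fully seated and everything else where it is.

Things in the scene. Friction and masses are not known exactly. Their poses are not given: they have to be found in the camera images.
- panel: slot-car power panel: pale metal plate 190 x 300 x 3 mm on four rubber feet, loose on the table and held by its own weight only (about 1.2 kg without relays). Origin: its centre, on the table; y runs along its mounting rail, x across the rail, z up. Grey wiring ducts along both long edges, x = +-64 to +-92 mm, tops 42 mm above the table. Terminals at y = 77 to 127 mm, tops 53 mm above the table
- panel_rail (a point): point on the panel over its origin, at the height of the sockets' top faces, 43 mm above the table. Four grey relay sockets, each 80 mm (panel x) by 38 mm (panel y), stand along the rail with centres at panel x = 0, y = -84, -40, +4 and +48 mm, a relay in each
- relay_worn: the burnt relay, in any one of the four sockets: block 38 mm (own x, across the rail) by 36 mm (own y) by 50 mm high, black base, opaque brown cover, 85 g. Origin: centre of its underside, resting on the socket's top face; axes parallel to the panel's. Neighbours stand 8 mm away along the rail; the two faces at own x = +-19 mm, 38 mm apart, are free and bear a firm grip (40 N)
- relay_worn_top (a point): centre of the burnt relay's top, with a black scorch mark, 50 mm above its underside. The underside touches the socket over own x = +-12 mm only, so the relay can lean to +x or -x at once; in the socket a lean over 12 degrees bends the blades, 8 degrees each way is plenty
- row_far (a point): underside of the relay at own x = +11 mm, where one row of flat brass blades, 13 mm long, goes down into the socket. Spring contacts hold each row by friction, about 10 N up or down, until it has risen 11 to 12 mm; it stays where it is left. Both rows pulled at once (about 20 N) lift the panel
- row_near (a point): the same at own x = -11 mm, the other row. Leaned about one row, the relay rises at the other row only and the panel stays down: lean to each side in turn, each time about a line along own y, at the underside, 5 to 9 mm from the relay's middle on the side it leans to, and it walks out 1 to 2 mm a swing
- relay_a: good relay, same size and origin as the burnt one, clear cover with copper coil inside, seated in another socket
- relay_b: good relay, as relay_a
- relay_c: good relay, as relay_a
- tray: blue open parts tray, 140 mm (own x) by 180 mm (own y) by 28 mm high, wall and floor 3 mm thick, empty, fixed to the table; origin: centre of its underside, on the table. Stood upright in it on its blades, the relay's underside is 16 mm above the table
- car_red: red model car 140 x 58 x 40 mm on the black track piece at the far side of the table; origin under its middle
- car_yellow: yellow model car, same size, on the track piece
- controller: black pistol-shaped hand controller with orange trigger, about 85 x 95 x 26 mm, lying at the left; origin under its middle
- screwdriver: screwdriver lying at the right, about 200 mm long
- tangerine: tangerine, 62 mm across, 50 mm high, at the right
There are look-alikes about, which are no part of the job. Leave any pink or turquoise look-alike of the relay_worn alone. Leave any purple look-alike of the relay_a alone.

How it is judged:
By the outcome, as a careful person would: the job done as asked, in the order asked, and still so for the second after the job is handed in, with the robot touching nothing.
It also fails if it takes over 61 s, if anything falls off the work surface, if the arm or the gripper's body presses on something with over 40 N, if the wrist force passes 120 N, or if a joint passes its speed limit or range.

## Working session

There is one attempt and no reset: what is moved stays moved. The work goes in short steps, Python scripts to look and compute and a tool call to move; the robot and the scene stay as the last step left them, time stands still between calls to the robot, and variables do not carry over. Pictures are saved under pics/ and viewed, at most 10 in all, crops included, and the job is handed in when it is done.

Besides the shell and the picture viewer there is one more tool, called after "Call:" by a JSON object that holds its "api" and its "payload". drive_tool: Moves the arm, as the interface text tells. Its arguments: {"type":"object","properties":{"steps":{"type":"array","items":{"type":"array"}}},"required":["steps"]}

```bash
mkdir -p pics; cat > h.py <<'E'
import numpy as np,cv2,json
from cell import *
def K(n):
    i=camera_info(n);f=192/np.tan(np.radians(i["vertical_fov"])/2)
    return np.array([[f,0,i["cx"]],[0,f,i["cy"]],[0,0,1]]),np.array(i["D"],float),np.array(i["extrinsics"])
def ray(n,px,z):
    k,d,E=K(n);p=cv2.undistortPoints(np.array(px,float).reshape(-1,1,2),k,d).reshape(-1,2)
    v=np.c_[p,np.ones(len(p))]@E[:3,:3].T;o=E[:3,3]
    return o+v*((z-o[2])/v[:,2])[:,None]
def proj(n,P):
    k,d,E=K(n);R=E[:3,:3].T
    return cv2.projectPoints(np.array(P,float).reshape(-1,1,3),cv2.Rodrigues(R)[0],-R@E[:3,3],k,d)[0].reshape(-1,2)
def save(n,f):
    im=camera(n);cv2.imwrite(f,im[:,:,::-1]);return im
E
python3 - <<'E'
from h import *
a=camera("scene");b=camera("top")
cv2.imwrite("pics/s0.png",a[:,:,::-1]);cv2.imwrite("pics/t0.png",b[:,:,::-1])
for n in("scene","top"):print(camera_info(n))
print(get_state())
E
```

```text
{'vertical_fov': 53.801523769148254, 'cx': 258.8459942202951, 'cy': 190.64831933379867, 'D': array([-0.02488274,  0.        ,  0.        ,  0.        ,  0.        ]), 'extrinsics': array([[-0.83981746,  0.41984746, -0.34414349,  0.96843945],
       [ 0.54264474,  0.63101978, -0.55439221,  0.67851207],
       [-0.01559882, -0.65233591, -0.75776945,  1.01436512],
       [ 0.        ,  0.        ,  0.        ,  1.        ]])}
{'vertical_fov': 51.255583240879126, 'cx': 257.5486175388865, 'cy': 194.48987100324925, 'D': array([-0.13154076,  0.        ,  0.        ,  0.        ,  0.        ]), 'extrinsics': array([[ 0.00562359, -0.99320708,  0.11622424,  0.38197284],
       [-0.99994608, -0.00659991, -0.00801715,  0.01634458],
       [ 0.00872976, -0.11617289, -0.99319064,  1.48017419],
       [ 0.        ,  0.        ,  0.        ,  1.        ]])}
{'clock': 0.1, 'q': array([ 1.20578676e+00,  3.26895218e-01, -1.93474250e-01,  1.05196072e+00,
        2.99530806e-05,  1.43664102e+00]), 'joint_vel': array([-0.00033208, -0.00029764,  0.00261195,  0.00023185, -0.00046422,
       -0.00158637]), 'effort': array([ 6.44010242e-05, -4.44239616e+01,  2.63038069e+01,  7.90053484e-03,
       -2.12726372e-04, -1.74079940e-06]), 'tool_pos': array([0.12562107, 0.53494855, 0.23056991]), 'eef_rot': array([-3.61773290e-01, -3.12028147e+00,  2.32280639e-03]), 'ft_force': array([-0.48588493,  0.07296901,  0.08355984]), 'ft_torque': array([-0.01002719,  0.02276539, -0.01218486]), 'grip_force': 0.0, 'width': 0.08529822046735656}
```

View pics/t0.png

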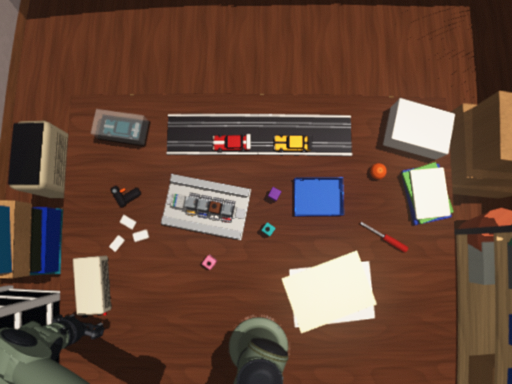

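View pics/s0.png

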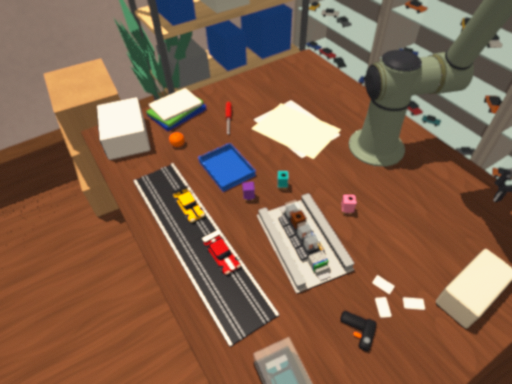

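The top view shows the panel around (206,207) with its terminals at the left end, and the tray at (318,197). The pixels below are in the top view.

- **Could be mistaken for the burnt relay:** brown block in the panel row (214,208), good relays (190,203), (202,206) and (228,212), pink cube (209,262), turquoise cube (268,229), purple cube (274,194).
- **Choice:** the brown block in the rail at (214,208). In the scene view it is at about (296,213).

I'll check it in a close crop and measure.

```bash
python3 - <<'E'
from h import *
t=cv2.imread("pics/t0.png");s=cv2.imread("pics/s0.png")
c1=cv2.resize(t[165:250,155:260],None,fx=4,fy=4,interpolation=cv2.INTER_CUBIC)
c2=cv2.resize(s[185:295,250:360],None,fx=3.1,fy=3.1,interpolation=cv2.INTER_CUBIC)
H=max(c1.shape[0],c2.shape[0]);o=np.zeros((H,c1.shape[1]+c2.shape[1],3),np.uint8)
o[:c1.shape[0],:c1.shape[1]]=c1;o[:c2.shape[0],c1.shape[1]:]=c2;cv2.imwrite("pics/c0.png",o)
def big(m,box):
    x0,y0,x1,y1=box;k=np.zeros_like(m);k[y0:y1,x0:x1]=m[y0:y1,x0:x1]
    return max(cv2.findContours(k,cv2.RETR_EXTERNAL,cv2.CHAIN_APPROX_NONE)[0],key=cv2.contourArea)
hsv=cv2.cvtColor(t,cv2.COLOR_BGR2HSV)
# panel plate: low saturation, bright
m=((hsv[...,1]<70)&(hsv[...,2]>90)).astype(np.uint8)*255
m=cv2.morphologyEx(m,cv2.MORPH_CLOSE,np.ones((9,9)))
c=big(m,(155,165,260,250));r=cv2.minAreaRect(c);bp=cv2.boxPoints(r);print("panel px",r,bp.round(1).tolist())
for z in(.04,.012):
    w=ray("top",bp,z);print(z,w[:,:2].round(4).tolist(),[np.linalg.norm(w[i]-w[i-1]).round(4) for i in range(4)],w.mean(0).round(4))
mb=cv2.inRange(hsv,(100,120,40),(125,255,255));c=big(mb,(280,165,360,230));r=cv2.minAreaRect(c);bp=cv2.boxPoints(r)
w=ray("top",bp,.028);print("tray",w[:,:2].round(4).tolist(),[np.linalg.norm(w[i]-w[i-1]).round(4) for i in range(4)],w.mean(0).round(4))
for n,im,box in(("top",t,(205,198,224,220)),("scene",s,(280,198,312,232))):
    x0,y0,x1,y1=box;h=cv2.cvtColor(im,cv2.COLOR_BGR2HSV)
    mm=((h[...,0]<16)&(h[...,1]>110)&(h[...,2]>35)).astype(np.uint8)*255
    c=big(mm,box);M=cv2.moments(c);p=[M["m10"]/M["m00"],M["m01"]/M["m00"]];print(n,cv2.boundingRect(c),p,ray(n,[p],.093).round(4),ray(n,[p],.075).round(4))
E
```

```text
panel px ((205.67308044433594, 206.13462829589844), (82.56488800048828, 52.166893005371094), 11.309932708740234) [[160.10000610351562, 223.60000610351562], [170.3000030517578, 172.5], [251.3000030517578, 188.6999969482422], [241.0, 239.8000030517578]]
0.04 [[0.4421, 0.3566], [0.6296, 0.3249], [0.5717, 0.0276], [0.3867, 0.0629]] [np.float64(0.2988), np.float64(0.1902), np.float64(0.3028), np.float64(0.1883)] [0.5075 0.193  0.04  ]
0.012 [[0.4433, 0.3632], [0.6345, 0.3309], [0.5754, 0.0278], [0.3868, 0.0638]] [np.float64(0.3046), np.float64(0.1939), np.float64(0.3087), np.float64(0.192)] [0.51   0.1964 0.012 ]
tray [[0.6176, -0.1292], [0.6192, -0.3114], [0.4784, -0.3087], [0.4776, -0.1285]] [np.float64(0.14), np.float64(0.1823), np.float64(0.1409), np.float64(0.1802)] [ 0.5482 -0.2194  0.028 ]
top (209, 202, 12, 11) [214.51063829787233, 207.10638297872342] [[0.4991 0.1546 0.093 ]] [[0.5006 0.1564 0.075 ]]
scene (290, 211, 16, 18) [296.74635241301905, 217.9854096520763] [[0.5138 0.1593 0.093 ]] [[0.5049 0.1492 0.075 ]]
```

View pics/c0.png

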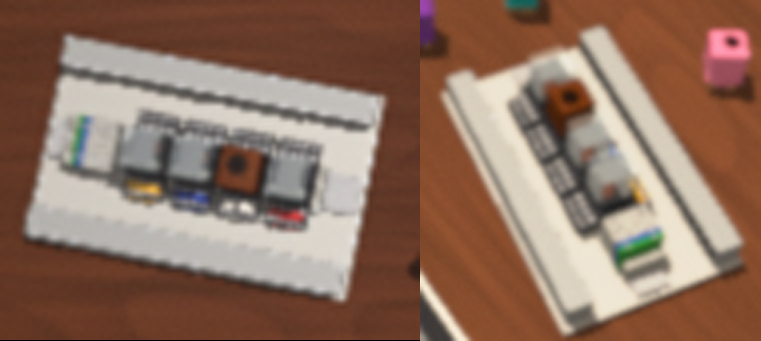

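The crop shows the brown cover with its scorch mark in the second socket from the end away from the terminals (panel y = -40). Its top is at about (214.5,206) in the top view and (298,216) in the scene view. I'll take one refinement: the scorch mark in both views.

```bash
python3 - <<'E'
from h import *
P={}
for n,f,(x0,y0,x1,y1) in(("top","pics/t0.png",(210,202,220,211)),("scene","pics/s0.png",(292,211,305,222))):
    g=cv2.imread(f)[y0:y1,x0:x1,2].astype(float)   # red
    w=np.clip(np.percentile(g,70)-g,0,None)
    ym,xm=np.mgrid[y0:y1,x0:x1]
    # keep blob around the scorch
    w*=(np.hypot(xm-{"top":214.5,"scene":298.4}[n],ym-{"top":206.2,"scene":216.3}[n])<3.6)
    p=[(w*xm).sum()/w.sum(),(w*ym).sum()/w.sum()];P[n]=p
    print(n,np.round(p,2),ray(n,[p],.093).round(4));print(g.astype(int))
a0,a1=ray("top",[P["top"]],.2)[0],ray("top",[P["top"]],0.)[0];b0,b1=ray("scene",[P["scene"]],.2)[0],ray("scene",[P["scene"]],0.)[0]
u,v=a1-a0,b1-b0;s=np.linalg.lstsq(np.c_[u,-v],b0-a0,rcond=None)[0]
print("tri",(a0+s[0]*u).round(4),(b0+s[1]*v).round(4))
c=np.array([.508,.1945]);y=np.array([.187,.982]);x=np.array([.982,-.187])
print("slots top px",[proj("top",[[*(c+y*k),.093]])[0].round(1) for k in(-.084,-.04,.004,.048)])
E
```

```text
top [213.76 205.62] [[0.5043 0.1573 0.093 ]]
[[ 67  98 105 107 109 114 126 113 117 126]
 [ 76  99 100  87  83  92 107 116 123 119]
 [ 87  99  78  58  52  65  92 114 122 114]
 [ 93  91  64  47  44  52  79 109 120 108]
 [ 96  87  58  44  45  50  77 108 118 101]
 [100 100  72  54  50  63  90 115 118  91]
 [105 110  95  79  80  88 107 121 117  82]
 [108 113 110 109 109 110 115 120 112  76]
 [102 108 111 114 117 118 119 119 108  70]]
scene [298.11 215.94] [[0.5058 0.1554 0.093 ]]
[[132 128 130 132 133 133 134 134 139 156 186 218 230]
 [124 123 125 127 128 126 124 126 130 135 157 191 222]
 [124 126 125 124 116 110 108 112 119 126 137 166 206]
 [121 128 124 112  95  81  77  85 101 117 128 150 185]
 [115 123 121 102  74  53  48  57  79 105 123 136 162]
 [100 116 118 101  70  46  40  46  69  98 119 128 146]
 [ 86 106 115 109  84  65  57  61  81 106 121 126 132]
 [ 78  94 111 116 108  95  88  92 102 112 119 116 113]
 [ 72  85 102 118 122 118 111 109 109 106 103  94  92]
 [ 70  79  91 108 118 117 111 104  95  88  83  78  81]
 [ 70  73  80  92  99  96  90  82  79  78  81  88  98]]
tri [0.5042 0.1573 0.0935] [0.506  0.1557 0.0935]
slots top px [array([226.7, 209.1]), array([214.4, 206.7]), array([202. , 204.3]), array([189.8, 201.8])]
```

The two views put the scorch mark at about (0.505, 0.1565, 0.0935). The expected height is 0.093, so this agrees. Panel yaw is about -10.8°. Moving above the relay.

Call:
{"api": "drive_tool", "payload": {"steps": [[[0, 0, -8], [35, -35, 0], 1], [[0, 0, -16], [70, -70, 0], 1], [[0, 0, -24], [105, -105, 0], 1], [[0, 0, -32], [140, -140, 0], 1], [[0, 0, -40], [175, -175, 0], 1], [[0, 0, -48], [210, -210, 0], 1], [[0, 0, -56], [245, -245, 0], 1], [[0, 0, -64], [280, -280, 0], 1], [[0, 0, -72], [315, -315, 0], 1], [[0, 0, -80], [350, -350, 0], 1]]}}

```text
clock: 1.1
tool_pos: [0.4767, 0.1837, 0.2311]
eef_rot: [-2.289, -2.151, 0.0]
ft_force: [0.4, 1.7, -0.5]
width: 0.0853
grip_force: 0.0
```

Call:
{"api": "drive_tool", "payload": {"steps": [[[0, 0, -4], [15, -15, 0], 1], [[0, 0, -7.6], [29, -29, 0], 1], [[0, 0, -7.6], [29, -29, -25], 1], [[0, 0, -7.6], [29, -29, -50], 1], [[0, 0, -7.6], [29, -29, -75], 1], [[0, 0, -7.6], [29, -29, -100], 1], [[0, 0, -7.6], [29, -29, -110], 1], [[0, 0, -7.6], [29, -29, -110], 1], [[0, 0, -7.6], [29, -29, -110], 1], [[0, 0, -7.6], [29, -29, -110], 1]]}}

```text
clock: 2.1
tool_pos: [0.5058, 0.1567, 0.1226]
eef_rot: [2.42, 2.001, 0.003]
ft_force: [-0.3, -0.3, -0.3]
width: 0.0853
grip_force: 0.0
```

```bash
python3 - <<'E'
from h import *
from scipy.spatial.transform import Rotation as R
s=get_state();print(s["clock"],s["tool_pos"],R.from_rotvec(s["eef_rot"]).as_matrix().round(3),s["q"].round(2),s["width"],s["ft_force"])
a=camera("scene");b=camera("top");q=lambda i,b,f:cv2.resize(i[b[1]:b[3],b[0]:b[2]],None,fx=f,fy=f,interpolation=cv2.INTER_CUBIC)
cv2.imwrite("pics/c1.png",np.hstack([q(a,(240,165,340,265),4),q(b,(160,160,260,260),4)])[:,:,::-1])
E
```

```text
2.1 [0.5058405  0.15665455 0.12256319] [[ 0.188  0.982  0.002]
 [ 0.982 -0.188  0.   ]
 [ 0.001  0.002 -1.   ]] [ 0.16  0.39 -0.4   0.78 -0.    1.92] 0.08527731396772281 [-0.34048553 -0.25216262 -0.30346324]
```

View pics/c1.png

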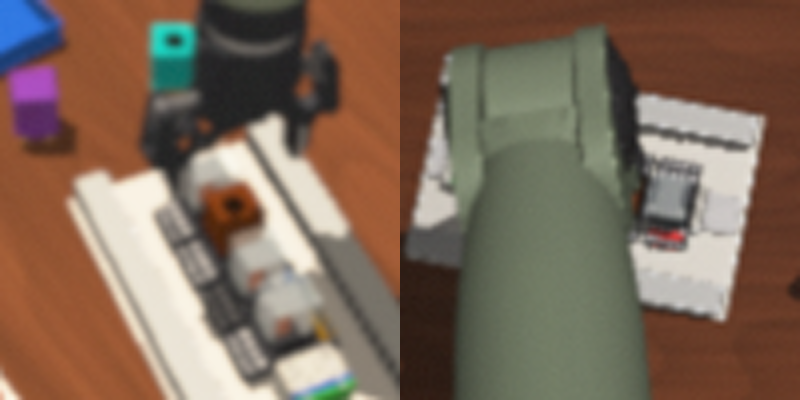

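In the scene view the open fingers straddle the burnt relay across the rail, with tips near crop pixels (152,158) and (298,148) and the relay at (232,210). Next I go down and close in stages, watching the side force.

Call:
{"api": "drive_tool", "payload": {"steps": [[[0, 0, 0], [0, 0, -12], 1], [[0, 0, 0], [0, 0, -25], 1], [[0, 0, 0], [0, 0, -38], 1], [[0, 0, 0], [0, 0, -50], 1], [[0, 0, 0], [0, 0, -58], 1], [[0, 0, 0], [0, 0, -61], 1], [[0, 0, 0], [0, 0, -61], 0.8], [[0, 0, 0], [0, 0, -61], 0.65], [[0, 0, 0], [0, 0, -61], 0.57], [[0, 0, 0], [0, 0, -61], 0.54]]}}

```text
clock: 3.2
tool_pos: [0.5052, 0.1565, 0.0608]
eef_rot: [2.421, 2.002, 0.001]
ft_force: [0.6, 0.4, 0.4]
width: 0.0458
grip_force: 0.0
```

Call:
{"api": "drive_tool", "payload": {"steps": [[[0, 0, 0], [0, 0, 0], 0.53], [[0, 0, 0], [0, 0, 0], 0.52], [[0, 0, 0], [0, 0, 0], 0.51], [[0, 0, 0], [0, 0, 0], 0.5], [[0, 0, 0], [0, 0, 0], 0.5], [[0, 0, 0], [0, 0, 0], 0.5], [[0, 0, 0], [0, 0, 0], 0.5], [[0, 0, 0], [0, 0, 0], 0.5], [[0, 0, 0], [0, 0, 0], 0.5], [[0, 0, 0], [0, 0, 0], 0.5]]}}

```text
clock: 4.2
tool_pos: [0.5039, 0.1566, 0.0601]
eef_rot: [-2.42, -2.001, 0.002]
ft_force: [-5.7, 1.0, 4.5]
width: 0.0428
grip_force: 2.7
```

The -x finger touched first at 42.8 mm, so the tool is about 2.4 mm too far to +x. Open slightly, shift, then close again.

Call:
{"api": "drive_tool", "payload": {"steps": [[[0, 0, 0], [0, 0, 0], 0.55], [[0, 0, 0], [-1.5, 0.2, 0], 0.55], [[0, 0, 0], [-2.8, 0.5, 0], 0.55], [[0, 0, 0], [-2.8, 0.5, 0], 0.53], [[0, 0, 0], [-2.8, 0.5, 0], 0.51], [[0, 0, 0], [-2.8, 0.5, 0], 0.49], [[0, 0, 0], [-2.8, 0.5, 0], 0.48], [[0, 0, 0], [-2.8, 0.5, 0], 0.47], [[0, 0, 0], [-2.8, 0.5, 0], 0.465], [[0, 0, 0], [-2.8, 0.5, 0], 0.465]]}}

```text
clock: 5.2
tool_pos: [0.502, 0.1569, 0.0602]
eef_rot: [-2.421, -2.002, 0.0]
ft_force: [-0.1, -0.4, 0.1]
width: 0.0399
grip_force: 0.0
```

Call:
{"api": "drive_tool", "payload": {"steps": [[[0, 0, 0], [0, 0, 0], 0.45], [[0, 0, 0], [0, 0, 0], 0.44], [[0, 0, 0], [0, 0, 0], 0.42], [[0, 0, 0], [0, 0, 0], 0.4], [[0, 0, 0], [0, 0, 0], 0.35], [[0, 0, 0], [0, 0, 0], 0.3], [[0, 0, 0], [0, 0, 0], 0.2], [[0, 0, 0], [0, 0, 0], 0.2], [[0, 0, 0], [0, 0, 0], 0.2], [[0, 0, 0], [0, 0, 0], 0.2]]}}

```text
clock: 6.2
tool_pos: [0.5015, 0.157, 0.0604]
eef_rot: [-2.42, -2.002, 0.001]
ft_force: [-3.2, 0.9, 5.0]
width: 0.0375
grip_force: 59.7
```

Gripped at 60 N with 37.5 mm opening. First lean: towards panel +x, about a pivot near the +x edge.

Call:
{"api": "drive_tool", "payload": {"steps": [[[0.19, 0.98, 0], [0.3, -0.06, 0.2], 0.2], [[0.37, 1.96, 0], [0.6, -0.1, 0.4], 0.2], [[0.56, 2.95, 0], [0.9, -0.2, 0.6], 0.2], [[0.75, 3.93, 0], [1.2, -0.2, 0.8], 0.2], [[0.93, 4.91, 0], [1.5, -0.3, 0.9], 0.2], [[1.12, 5.9, 0], [1.8, -0.35, 1.1], 0.2], [[1.31, 6.88, 0], [2.1, -0.4, 1.25], 0.2], [[1.5, 7.86, 0], [2.4, -0.45, 1.4], 0.2], [[1.5, 7.86, 0], [2.4, -0.45, 1.4], 0.2], [[1.5, 7.86, 0], [2.4, -0.45, 1.4], 0.2]]}}

```text
clock: 7.2
tool_pos: [0.5051, 0.1564, 0.0617]
eef_rot: [-2.337, -1.932, 0.134]
ft_force: [0.4, 0.5, 1.5]
width: 0.0374
grip_force: 60.7
```

```bash
cat > st.py <<'E'
from h import *
from scipy.spatial.transform import Rotation as R
s=get_state();z=R.from_rotvec(s["eef_rot"]).as_matrix()[:,2];ax=np.array([.982,-.187,0]);ay=np.array([.187,.982,0])
th=np.degrees(np.arcsin(-z@ax));u=s["tool_pos"]+z*.0174
print("t",s["clock"],"lean",th.round(2),"cross",np.degrees(np.arcsin(-z@ay)).round(2),"underside centre h mm",(u[2]*1e3-43).round(2),"x",((u[:2]-[.5015,.157])@ax[:2]*1e3).round(2),"y",((u[:2]-[.5015,.157])@ay[:2]*1e3).round(2),"F",s["ft_force"].round(1),"T",s["ft_torque"].round(2))
E
python3 st.py
```

```text
t 7.2 lean 7.94 cross -0.01 underside centre h mm 1.46 x 1.2 y 0.1 F [0.4 0.5 1.5] T [ 0.03 -0.26 -0.01]
```

Lean is 7.9° with only small forces. Swing back to -8° about the -7 mm pivot.

Call:
{"api": "drive_tool", "payload": {"steps": [[[-0.37, -1.96, 0], [-0.6, 0.1, 0.25], 0.2], [[-0.75, -3.93, 0], [-1.2, 0.2, 0.5], 0.2], [[-1.12, -5.9, 0], [-1.8, 0.35, 0.75], 0.2], [[-1.5, -7.86, 0], [-2.4, 0.45, 1.0], 0.2], [[-1.87, -9.82, 0], [-3.0, 0.55, 1.2], 0.2], [[-2.25, -11.8, 0], [-3.6, 0.7, 1.45], 0.2], [[-2.62, -13.75, 0], [-4.2, 0.8, 1.7], 0.2], [[-3.0, -15.7, 0], [-4.75, 0.9, 1.95], 0.2], [[-3.0, -15.7, 0], [-4.75, 0.9, 1.95], 0.2], [[-3.0, -15.7, 0], [-4.75, 0.9, 1.95], 0.2]]}}

```text
clock: 8.2
tool_pos: [0.4986, 0.1576, 0.0632]
eef_rot: [2.337, 1.933, 0.133]
ft_force: [-1.3, 0.3, -2.0]
width: 0.0373
grip_force: 61.6
```

```bash
python3 st.py
```

```text
t 8.2 lean -7.85 cross 0.0 underside centre h mm 2.98 x -0.54 y 0.01 F [-1.3  0.3 -2. ] T [0.31 0.57 0.08]
```

Call:
{"api": "drive_tool", "payload": {"steps": [[[0.37, 1.96, 0], [0.6, -0.1, 0.25], 0.2], [[0.75, 3.93, 0], [1.2, -0.2, 0.5], 0.2], [[1.12, 5.9, 0], [1.8, -0.35, 0.75], 0.2], [[1.5, 7.86, 0], [2.4, -0.45, 1.0], 0.2], [[1.87, 9.82, 0], [3.0, -0.55, 1.2], 0.2], [[2.25, 11.8, 0], [3.6, -0.7, 1.45], 0.2], [[2.62, 13.75, 0], [4.2, -0.8, 1.7], 0.2], [[3.0, 15.7, 0], [4.75, -0.9, 1.95], 0.2], [[3.0, 15.7, 0], [4.75, -0.9, 1.95], 0.2], [[3.0, 15.7, 0], [4.75, -0.9, 1.95], 0.2]]}}

```text
clock: 9.2
tool_pos: [0.5051, 0.1563, 0.0653]
eef_rot: [-2.337, -1.932, 0.134]
ft_force: [1.7, -0.3, -4.9]
width: 0.0376
grip_force: 62.1
```

```bash
python3 st.py; python3 - <<'E'
from h import *
a=camera("scene");cv2.imwrite("pics/c2.png",cv2.resize(a[165:275,240:350],None,fx=5,fy=5,interpolation=cv2.INTER_CUBIC)[:,:,::-1])
E
```

```text
t 9.2 lean 7.94 cross -0.0 underside centre h mm 5.04 x 1.29 y -0.01 F [ 1.7 -0.3 -4.9] T [ 0.12 -0.64 -0.02]
```

View pics/c2.png

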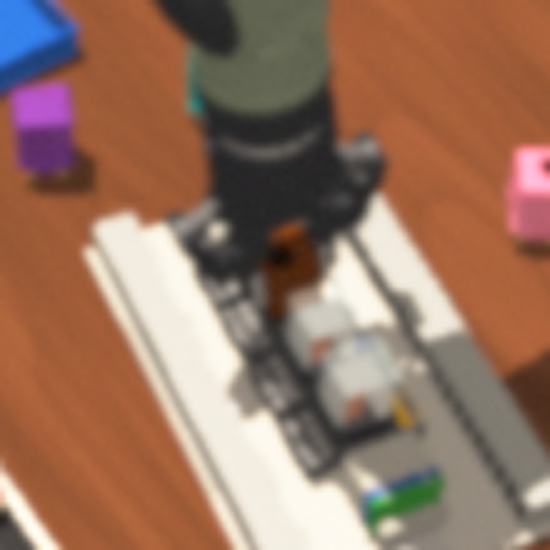

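The picture shows the brown cover at (290,260) leaning in the grip, the neighbours seated and the panel in place. I'll keep going.

Call:
{"api": "drive_tool", "payload": {"steps": [[[-0.37, -1.96, 0], [-0.6, 0.1, 0.25], 0.2], [[-0.75, -3.93, 0], [-1.2, 0.2, 0.5], 0.2], [[-1.12, -5.9, 0], [-1.8, 0.35, 0.75], 0.2], [[-1.5, -7.86, 0], [-2.4, 0.45, 1.0], 0.2], [[-1.87, -9.82, 0], [-3.0, 0.55, 1.2], 0.2], [[-2.25, -11.8, 0], [-3.6, 0.7, 1.45], 0.2], [[-2.62, -13.75, 0], [-4.2, 0.8, 1.7], 0.2], [[-3.0, -15.7, 0], [-4.75, 0.9, 1.95], 0.2], [[-3.0, -15.7, 0], [-4.75, 0.9, 1.95], 0.2], [[-3.0, -15.7, 0], [-4.75, 0.9, 1.95], 0.2]]}}

```text
clock: 10.25
tool_pos: [0.4979, 0.1577, 0.0675]
eef_rot: [2.337, 1.934, 0.132]
ft_force: [-5.0, 1.9, 0.5]
width: 0.0371
grip_force: 63.1
```

```bash
python3 st.py
```

```text
t 10.25 lean -7.81 cross -0.0 underside centre h mm 7.23 x -1.26 y -0.02 F [-5.   1.9  0.5] T [ 0.46  1.2  -0.03]
```

Call:
{"api": "drive_tool", "payload": {"steps": [[[0.37, 1.96, 0], [0.6, -0.1, 0.25], 0.2], [[0.75, 3.93, 0], [1.2, -0.2, 0.5], 0.2], [[1.12, 5.9, 0], [1.8, -0.35, 0.75], 0.2], [[1.5, 7.86, 0], [2.4, -0.45, 1.0], 0.2], [[1.87, 9.82, 0], [3.0, -0.55, 1.2], 0.2], [[2.25, 11.8, 0], [3.6, -0.7, 1.45], 0.2], [[2.62, 13.75, 0], [4.2, -0.8, 1.7], 0.2], [[3.0, 15.7, 0], [4.75, -0.9, 1.95], 0.2], [[3.0, 15.7, 0], [4.75, -0.9, 1.95], 0.2], [[3.0, 15.7, 0], [4.75, -0.9, 1.95], 0.2]]}}

```text
clock: 11.25
tool_pos: [0.5061, 0.1561, 0.0697]
eef_rot: [-2.338, -1.933, 0.133]
ft_force: [3.0, -0.2, -3.0]
width: 0.0372
grip_force: 62.9
```

```bash
python3 st.py
```

```text
t 11.25 lean 7.82 cross 0.01 underside centre h mm 9.42 x 2.28 y -0.05 F [ 3.  -0.2 -3. ] T [-0.15 -0.82 -0.04]
```

Call:
{"api": "drive_tool", "payload": {"steps": [[[-0.37, -1.96, 0], [-0.7, 0.1, 0.25], 0.2], [[-0.75, -3.93, 0], [-1.4, 0.25, 0.5], 0.2], [[-1.12, -5.9, 0], [-2.1, 0.4, 0.75], 0.2], [[-1.5, -7.86, 0], [-2.8, 0.5, 1.0], 0.2], [[-1.87, -9.82, 0], [-3.5, 0.65, 1.2], 0.2], [[-2.25, -11.8, 0], [-4.2, 0.8, 1.45], 0.2], [[-2.62, -13.75, 0], [-4.9, 0.9, 1.7], 0.2], [[-3.0, -15.7, 0], [-5.6, 1.05, 1.95], 0.2], [[-3.0, -15.7, 0], [-5.6, 1.05, 1.95], 0.2], [[-3.0, -15.7, 0], [-5.6, 1.05, 1.95], 0.2]]}}

```text
clock: 12.25
tool_pos: [0.4967, 0.1572, 0.0721]
eef_rot: [2.336, 1.932, 0.132]
ft_force: [-6.0, -1.4, 8.8]
width: 0.0375
grip_force: 64.3
```

```bash
python3 st.py
```

```text
t 12.25 lean -7.91 cross 0.09 underside centre h mm 11.85 x -2.35 y -0.75 F [-6.  -1.4  8.8] T [-0.36  1.5  -0.12]
```

Call:
{"api": "drive_tool", "payload": {"steps": [[[0.37, 1.96, 0], [0.75, -0.1, 0.25], 0.2], [[0.75, 3.93, 0], [1.5, -0.3, 0.5], 0.2], [[1.12, 5.9, 0], [2.25, -0.4, 0.75], 0.2], [[1.5, 7.86, 0], [3.0, -0.55, 1.0], 0.2], [[1.87, 9.82, 0], [3.75, -0.7, 1.2], 0.2], [[2.25, 11.8, 0], [4.5, -0.85, 1.45], 0.2], [[2.62, 13.75, 0], [5.2, -1.0, 1.7], 0.2], [[3.0, 15.7, 0], [6.0, -1.1, 1.95], 0.2], [[3.0, 15.7, 0], [6.0, -1.1, 1.95], 0.2], [[3.0, 15.7, 0], [6.0, -1.1, 1.95], 0.2]]}}

```text
clock: 13.25
tool_pos: [0.5048, 0.1564, 0.0734]
eef_rot: [-2.337, -1.932, 0.134]
ft_force: [-0.2, 0.5, -0.7]
width: 0.0372
grip_force: 63.1
```

```bash
python3 st.py
```

```text
t 13.25 lean 7.94 cross 0.0 underside centre h mm 13.12 x 0.96 y 0.0 F [-0.2  0.5 -0.7] T [-0.01 -0.15  0.02]
```

The force is now just the relay's weight, so both rows are free. Straighten up and lift slowly.

Call:
{"api": "drive_tool", "payload": {"steps": [[[-0.37, -1.96, 0], [-0.75, 0.1, 0.4], 0.2], [[-0.75, -3.93, 0], [-1.5, 0.3, 0.8], 0.2], [[-1.12, -5.9, 0], [-2.2, 0.4, 1.2], 0.2], [[-1.5, -7.86, 0], [-2.9, 0.55, 1.6], 0.2], [[-1.5, -7.86, 0], [-2.9, 0.55, 3], 0.2], [[-1.5, -7.86, 0], [-2.9, 0.55, 6], 0.2], [[-1.5, -7.86, 0], [-2.9, 0.55, 10], 0.2], [[-1.5, -7.86, 0], [-2.9, 0.55, 16], 0.2], [[-1.5, -7.86, 0], [-2.9, 0.55, 24], 0.2], [[-1.5, -7.86, 0], [-2.9, 0.55, 34], 0.2]]}}

```text
clock: 14.25
tool_pos: [0.502, 0.1569, 0.108]
eef_rot: [-2.421, -2.002, 0.0]
ft_force: [0.9, 0.4, 0.0]
width: 0.0373
grip_force: 63.1
```

Call:
{"api": "drive_tool", "payload": {"steps": [[[0, 0, 0], [0, 0, 15], 0.2], [[0, 0, 0], [0, 0, 30], 0.2], [[0, 0, 0], [0, 0, 45], 0.2], [[0, 0, 0], [0, 0, 60], 0.2], [[0, 0, 0], [0, 0, 70], 0.2], [[0, 0, 0], [0, 0, 80], 0.2], [[0, 0, 0], [0, 0, 80], 0.2], [[0, 0, 0], [0, 0, 80], 0.2], [[0, 0, 0], [0, 0, 80], 0.2], [[0, 0, 0], [0, 0, 80], 0.2]]}}

```text
clock: 15.25
tool_pos: [0.5014, 0.1569, 0.1867]
eef_rot: [-2.42, -2.002, 0.002]
ft_force: [0.4, -0.5, -1.0]
width: 0.0375
grip_force: 63.1
```

```bash
python3 st.py; python3 - <<'E'
from h import *
a=camera("scene");cv2.imwrite("pics/c3.png",cv2.resize(a[140:290,220:370],None,fx=4,fy=4,interpolation=cv2.INTER_CUBIC)[:,:,::-1])
E
```

```text
t 15.25 lean 0.08 cross 0.03 underside centre h mm 126.25 x -0.11 y -0.13 F [ 0.4 -0.5 -1. ] T [ 0.01 -0.    0.05]
```

View pics/c3.png

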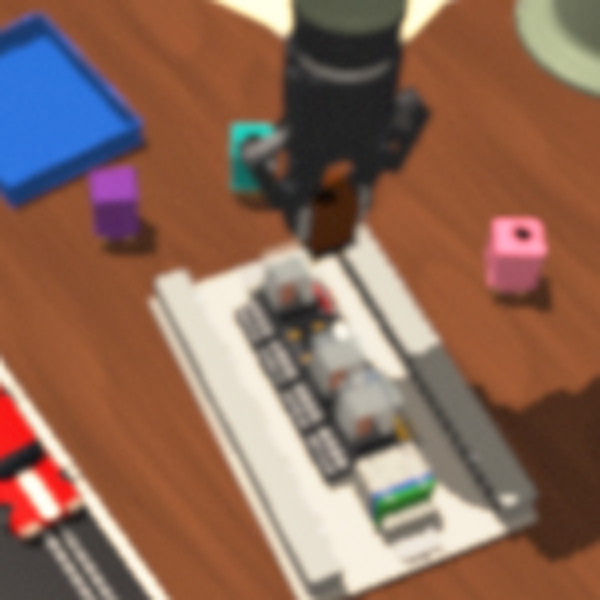

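The relay is out. The empty socket shows at (310,335), the other three are seated and the panel is flat. Carry it over to the tray.

Call:
{"api": "drive_tool", "payload": {"steps": [[[0, 0, 0], [2, -20, 0], 0.2], [[0, 0, 0], [7, -55, 0], 0.2], [[0, 0, 0], [12, -95, 0], 0.2], [[0, 0, 0], [17, -138, 0], 0.2], [[0, 0, 0], [22, -181, 0], 0.2], [[0, 0, 0], [28, -224, 0], 0.2], [[0, 0, 0], [33, -267, 0], 0.2], [[0, 0, 0], [38, -310, 0], 0.2], [[0, 0, 0], [43, -345, 0], 0.2], [[0, 0, 0], [46, -376, 0], 0.2]]}}

```text
clock: 16.3
tool_pos: [0.5478, -0.2211, 0.1869]
eef_rot: [-2.422, -2.0, 0.0]
ft_force: [-0.1, 0.1, -0.6]
width: 0.0374
grip_force: 63.1
```

Call:
{"api": "drive_tool", "payload": {"steps": [[[0, 0, 0], [0, 0, -20], 0.2], [[0, 0, 0], [0, 0, -45], 0.2], [[0, 0, 0], [0, 0, -70], 0.2], [[0, 0, 0], [0, 0, -95], 0.2], [[0, 0, 0], [0, 0, -115], 0.2], [[0, 0, 0], [0, 0, -130], 0.2], [[0, 0, 0], [0, 0, -140], 0.2], [[0, 0, 0], [0, 0, -144], 0.2], [[0, 0, 0], [0, 0, -147], 0.2], [[0, 0, 0], [0, 0, -147], 0.2]]}}

```text
clock: 17.3
tool_pos: [0.5482, -0.2192, 0.0406]
eef_rot: [2.421, 2.002, 0.0]
ft_force: [-0.0, -0.3, -0.5]
width: 0.0371
grip_force: 63.1
```

Call:
{"api": "drive_tool", "payload": {"steps": [[[0, 0, 0], [0, 0, -1], 0.2], [[0, 0, 0], [0, 0, -2], 0.2], [[0, 0, 0], [0, 0, -3], 0.2], [[0, 0, 0], [0, 0, -4], 0.2], [[0, 0, 0], [0, 0, -5], 0.2], [[0, 0, 0], [0, 0, -5.5], 0.2], [[0, 0, 0], [0, 0, -6], 0.2], [[0, 0, 0], [0, 0, -6.5], 0.2], [[0, 0, 0], [0, 0, -6.5], 0.2], [[0, 0, 0], [0, 0, -6.5], 0.2]]}}

```text
clock: 18.3
tool_pos: [0.5479, -0.219, 0.0339]
eef_rot: [-2.421, -2.002, 0.0]
ft_force: [0.4, -0.2, -0.2]
width: 0.0371
grip_force: 63.1
```

Call:
{"api": "drive_tool", "payload": {"steps": [[[0, 0, 0], [0, 0, -0.2], 0.2], [[0, 0, 0], [0, 0, -0.4], 0.2], [[0, 0, 0], [0, 0, -0.6], 0.2], [[0, 0, 0], [0, 0, -0.8], 0.2], [[0, 0, 0], [0, 0, -1], 0.2], [[0, 0, 0], [0, 0, -1], 0.2], [[0, 0, 0], [0, 0, -1], 0.2], [[0, 0, 0], [0, 0, -1], 0.2], [[0, 0, 0], [0, 0, -1], 0.2], [[0, 0, 0], [0, 0, -1], 0.2]]}}

```text
clock: 19.3
tool_pos: [0.548, -0.2191, 0.0331]
eef_rot: [2.421, 2.002, 0.0]
ft_force: [-1.7, 0.9, 5.5]
width: 0.037
grip_force: 63.5
```

It's resting on the tray floor, with 5.5 N upward on the tool. Let go gently, then retreat upwards.

Call:
{"api": "drive_tool", "payload": {"steps": [[[0, 0, 0], [0, 0, 0], 0.4], [[0, 0, 0], [0, 0, 0], 0.44], [[0, 0, 0], [0, 0, 0], 0.46], [[0, 0, 0], [0, 0, 0], 0.48], [[0, 0, 0], [0, 0, 0], 0.5], [[0, 0, 0], [0, 0, 0], 0.55], [[0, 0, 0], [0, 0, 0], 0.6], [[0, 0, 0], [0, 0, 0], 0.68], [[0, 0, 0], [0, 0, 0], 0.68], [[0, 0, 0], [0, 0, 0], 0.68]]}}

```text
clock: 20.3
tool_pos: [0.5479, -0.219, 0.0329]
eef_rot: [2.421, 2.002, 0.0]
ft_force: [0.5, -0.6, -0.5]
width: 0.0579
grip_force: 0.0
```

Call:
{"api": "drive_tool", "payload": {"steps": [[[0, 0, 0], [0, 0, 5], 0.68], [[0, 0, 0], [0, 0, 15], 0.68], [[0, 0, 0], [0, 0, 30], 0.68], [[0, 0, 0], [0, 0, 50], 0.68], [[0, 0, 0], [0, 0, 75], 0.68], [[0, 0, 0], [0, 0, 105], 0.68], [[0, 0, 0], [0, 0, 140], 0.68], [[0, 0, 0], [0, 0, 170], 0.68], [[0, 0, 0], [-30, 0, 190], 0.68], [[0, 0, 0], [-70, 0, 200], 0.68]]}}

```text
clock: 21.3
tool_pos: [0.4793, -0.2198, 0.236]
eef_rot: [2.415, 2.001, 0.003]
ft_force: [-0.6, -1.0, 1.1]
width: 0.0583
grip_force: 0.0
```

Call:
{"api": "drive_tool", "payload": {"steps": [[[0, 0, 0], [-30, -20, 0], 0.68], [[0, 0, 0], [-60, -40, 0], 0.68], [[0, 0, 0], [-90, -60, 0], 0.68], [[0, 0, 0], [-110, -80, 0], 0.68], [[0, 0, 0], [-120, -100, 0], 0.68], [[0, 0, 0], [-120, -120, 0], 0.68], [[0, 0, 0], [-120, -130, 0], 0.68], [[0, 0, 0], [-120, -130, 0], 0.68], [[0, 0, 0], [-120, -130, 0], 0.68], [[0, 0, 0], [-120, -130, 0], 0.68]]}}

```text
clock: 22.3
tool_pos: [0.358, -0.348, 0.2329]
eef_rot: [-2.419, -2.003, -0.0]
ft_force: [0.3, -0.2, -0.4]
width: 0.0583
grip_force: 0.0
```

```bash
python3 - <<'E'
from h import *
s=get_state();print(s["clock"],s["tool_pos"],s["width"],s["joint_vel"].round(3))
a=camera("scene");b=camera("top");q=lambda i,b,f:cv2.resize(i[b[1]:b[3],b[0]:b[2]],None,fx=f,fy=f,interpolation=cv2.INTER_CUBIC)
cv2.imwrite("pics/c4.png",np.vstack([q(a,(190,130,360,300),2.0)[:300,:].copy() if 0 else q(a,(180,135,380,295),2),q(b,(155,155,355,255),2)])[:,:,::-1])
E
```

```text
22.3 [ 0.35804381 -0.34800131  0.23289929] 0.058291612096002414 [ 0.005 -0.     0.001 -0.002 -0.    -0.001]
```

View pics/c4.png

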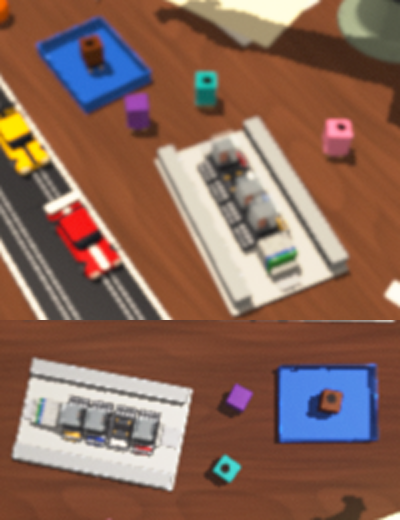

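The burnt relay stands upright in the tray, at (330,402) in the lower half. The other three are seated and the panel hasn't moved. Handing in.

```bash
python3 -c "
from cell import *
print(finish_job())"
```

```text
the job is handed in; nothing more can be done
None
```

The burnt relay was rocked out and set down upright in the blue tray; the last pictures show the other three relays seated and the panel in place, and I handed the job in at about 22 s of the 61 s allowed (no verdict was returned).

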